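# Find the sound slot of a knife block with a feeler gauge

## Task

Two of the three slots in the knife block have swollen tight inside, and it cannot be seen which. Take the feeler gauge out of its stand and try its blade gently in all three slots in order from left to right, each time sliding it in until it either goes fully home or jams, never forcing it; then leave the gauge standing fully home in the one slot that takes it. Leave the other things where they stand.

Things in the scene. Friction and masses are not known exactly. Their poses are not given: they have to be found in the camera images.
- gauge_grip (a point): Middle of the feeler gauge's handle (loose, about 140 g, upright): dark wood 32 (x) by 16 (y) by 54 mm high, to be gripped across the 16 mm; below it a steel shoulder plate 48 x 24 x 6 mm, then the blade. This point is 24 mm below the handle's top, 36 mm above the shoulder's underside, 86 mm above the blade's tip. z up, x along the blade's width, y across its thickness.
- blade: The gauge's steel blade: 36 mm wide (x), 5 mm thick (y), 50 mm long below the shoulder, lower edge rounded. Origin at the centre of its lower edge (tip); z up to the handle. At the start it hangs in the 42 x 10 mm slot of a wooden stand 80 x 60 x 60 mm high, the shoulder resting on the stand's top. More than 35 N on the blade counts as forcing it.
- block: The knife block, fixed: wood, 110 (x) x 150 (y) x 80 mm high, with three upright slots side by side, seen from above alike: 42 mm long (along x), 10 mm wide (along y), 45 mm apart in y, over 65 mm deep. Origin at the centre of its underside; +x points away from the robot, +y to the robot's left, turned by up to 0.4 rad.
- slot1 (a point): Centre of the left slot's mouth, on the block's top face; axes as the block's. Somewhere 15 to 30 mm below the top each slot narrows. In the two tight slots only a crack far thinner than the blade is left, and the blade jams rigidly on the ledge; which they are changes from run to run.
- slot2 (a point): Centre of the middle slot's mouth, on the block's top face; axes as the block's. In the one sound slot (left, middle or right) the narrow part is 7 mm wide and its rounded lips centre a blade that is slightly off; the blade slides on until the shoulder rests on the block's top, its tip 50 mm below the top.
- slot3 (a point): Centre of the right slot's mouth, on the block's top face; axes as the block's.
- mug: A blue-green and cream mug, 78 x 110 x 97 mm, loose bystander behind the work. Origin at the centre of its underside.
- shaker: A small glass shaker with a grey cap, 44 mm across, 90 mm high, loose bystander standing between the block and the gauge's stand. Origin at the centre of its underside.
Things that resemble listed ones, but are neither listed nor needed, are in the scene too. Of the things that look like the part that bears gauge_grip, the largest one is meant.

How it is judged:
By the outcome, as a careful person would: the job done as asked, in the order asked, and still so for the second after the job is handed in, with the robot touching nothing.
It also fails if it takes over 64 s, if anything falls off the work surface, if the arm or the gripper's body presses on something with over 40 N, if the wrist force passes 120 N, or if a joint passes its speed limit or range.

## Robot

A 6-joint arm with a two-finger parallel gripper is mounted at the origin on the work surface; the furniture and walls round the work are solid. World frame = base frame: x ahead of the robot, y to its left, z up, the work surface at z = 0. Lengths are in m, angles in degrees, forces in N, time in s.
With the tool pointing down it reaches from about 0.35 to 0.875 m from the base axis. Payload 4.2 kg.
Tool frame: the origin (TCP) lies midway between the tips of the shut fingers; the grasp point (between the pads) lies 19 mm behind it (manip.grip_point_offset is the distance from the TCP to the grasp point, in m); z points along the fingers, y is the line along which they close (so a half turn about z gives the same grasp; the last joint's range is limited). The gripper opens to 85 mm and grips with 20 to 120 N. Pads are 22 mm wide; open, the fingers measure 114 mm over their backs; the gripper's body (76 mm by 85 mm) begins 54 mm behind the grasp point. The pads swing forward as they close: fully open they stand 13 mm farther back than shut.
Start: joints at [-58.751, 22.042, 0.453, 0, -68.411, -14.817], TCP at [0.177, -0.599, 0.197] pointing down, gripper open.
Joint ranges: [-179.83, 179.83], [-69.29, 118.12], [-61.27, 80.66], [-181.25, 117.63], [-171.15, -9.14], [-177.46, 177.46]. Speed limits (degrees/s): [159.86, 159.86, 180, 180, 180, 180].

## Interface

Orientations are given as a 3x3 rotation matrix whose columns are the frame's x, y, z axes.
In Python, from workcell import manip, eoat, cams, readout gives the robot as it stands. The module is installed in compiled form; this text tells all that it offers. Calls block until the motion is done:
- manip.move_ptp(position, orientation): joint-space move of the TCP to a pose.
- manip.move_linear(position, attitude=None, velocity=0.15, until_force=None): straight line of the TCP; attitude=None keeps the orientation; velocity is the mean speed in m/s. With until_force (N) it stops when the force on the tool has changed by that much, and returns True; else False.
- manip.movej(angles): joint-space move.
- eoat.grip(opening, effort=None): finger opening in m; effort is the grip in N (None keeps the last); returns when the fingers have stopped.
- manip.hold(seconds).
- manip.ik(position, orientation): joint angles nearest the present ones, or None.
- cams.snapshot(name): name is "scene" or "side" or "wrist"; returns a dict with "pixels" (384x512x3 uint8, blue, green, red), "K" (3x3 intrinsics, pixels), "D" ([k1, k2, p1, p2, k3] as OpenCV has them; the pictures are not rectified), "world_to_cam" (4x4, takes a point from world to camera coordinates). Camera axes: x right, y down, z forward; pixel columns grow to the right and rows downward; lengths in m; the calibration is good to about 2 mm. A picture is of the moment at which its call begins. There is no depth.
A pose or a line that the arm cannot do raises manip.MotionError and nothing moves.
- manip.hand_in(): hands the job in; it is judged then, once.
Readings, each from a call of its own:
- readout.current_time(): time.
- readout.current_q(): joint angles.
- readout.current_joint_velocities(): joint speeds.
- readout.current_joint_efforts(): joint torques, N m.
- readout.current_tcp_pos(): TCP position.
- readout.current_eef_rot(): TCP orientation.
- readout.current_wrist_force(): force on the tool from outside, world axes, zero at the start.
- readout.current_moment(): the same for the moment, N m.
- readout.current_finger_gap(): finger opening in m.
- readout.current_grip_force(): force on a finger pad.
Only numpy, scipy, OpenCV 4.12 (cv2) and the standard library are available. Lean on these libraries where they do the work, as an engineer would, in place of code of your own. Each camera call takes 0.05 s, during which the arm holds its last target. There are 200 camera calls.

## Working session

There is one attempt and no reset: what is moved stays moved. The work goes in short steps, each a Python script; the robot and the scene stay as the last script left them, time stands still between calls to the robot, and variables do not carry over. Pictures are saved under pics/ and viewed, at most 10 in all, crops included, and the job is handed in when it is done.

```bash
mkdir -p pics; cat > h.py <<'E'
import numpy as np, cv2, pickle
from workcell import manip, eoat, cams, readout
def snap(cam,fn):
    s=cams.snapshot(cam); pickle.dump(s,open(f'pics/{fn}.pkl','wb')); cv2.imwrite(f'pics/{fn}.png',s['pixels']); return s
def load(fn): return pickle.load(open(f'pics/{fn}.pkl','rb'))
def ray(s,uv):
    n=cv2.undistortPoints(np.array([[uv]],float),np.array(s['K']),np.array(s['D'],float))[0,0]
    T=np.array(s['world_to_cam']);R=T[:3,:3];return -R.T@T[:3,3],R.T@np.array([n[0],n[1],1])
def atz(s,uv,z):
    o,d=ray(s,uv);return o+d*(z-o[2])/d[2]
def proj(s,P):
    T=np.array(s['world_to_cam']);r=cv2.Rodrigues(T[:3,:3])[0]
    return cv2.projectPoints(np.array(P,float).reshape(-1,1,3),r,T[:3,3],np.array(s['K']),np.array(s['D'],float))[0][:,0]
def down(a): # tool y axis at angle a (rad) from world +y, z down
    c,s=np.cos(a),np.sin(a); y=np.array([-s,c,0]); z=np.array([0,0,-1.]); return np.column_stack([np.cross(y,z),y,z])
E
python3 - <<'E'
from h import *
a=snap('scene','a');b=snap('side','b')
cv2.imwrite('pics/ab.png',np.vstack([cv2.resize(x['pixels'],None,fx=.78,fy=.78) for x in(a,b)]))
for s in(a,b):print(np.round(ray(s,(256,192)),3))
print(manip.grip_point_offset,readout.current_eef_rot())
for n in'ab':cv2.imwrite(f'pics/{n}2.png',cv2.resize(load(n)['pixels'],(800,600),interpolation=cv2.INTER_CUBIC))
E
```

```text
[[ 0.032 -0.517  0.605]
 [ 0.548  0.591 -0.592]]
[[ 0.338 -0.768  0.545]
 [ 0.165  0.842 -0.514]]
0.0187 [[-9.59192939e-01 -2.82751513e-01 -6.98598857e-04]
 [-2.82752342e-01  9.59191106e-01  1.87998786e-03]
 [ 1.38520398e-04  2.00080155e-03 -9.99997989e-01]]
```

View pics/a2.png

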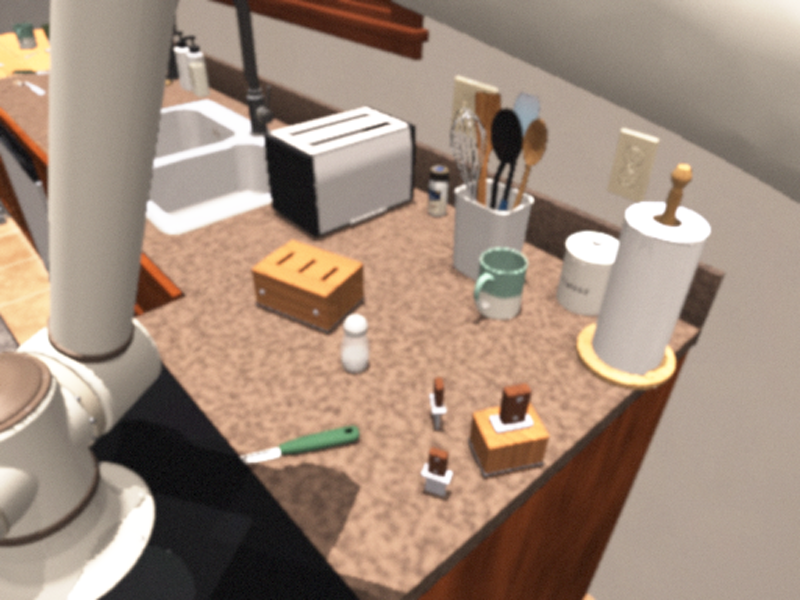

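View pics/b2.png

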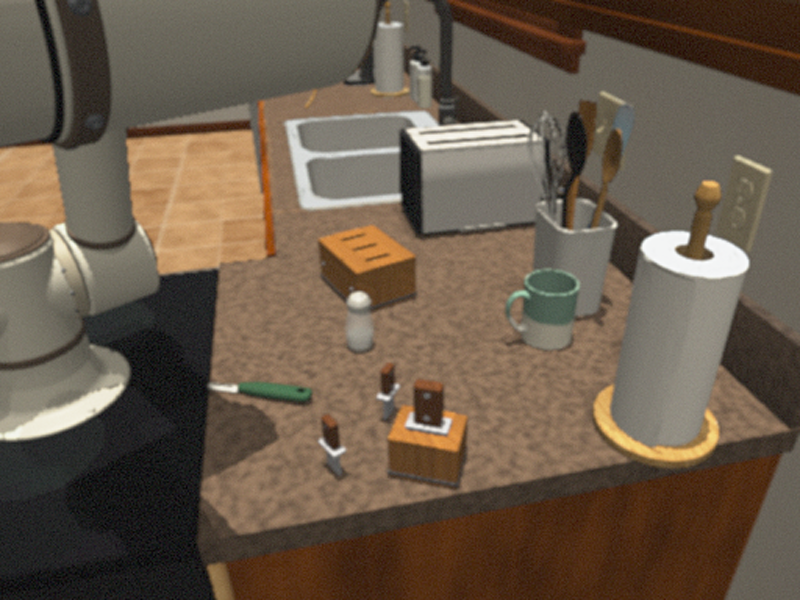

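Both views show the gauge in its stand (scene 515,405; side 429,402), two smaller decoys, the block (scene slots ~286,262 / 312,268 / 335,274), the shaker between and the mug behind.

```bash
python3 - <<'E'
from h import *
a,b=load('a'),load('b'); k=.64
for n,u,v,z in[('s1?',(286,262),(353,237),.08),('s2',(312,268),(365,247),.08),('s3',(335,274),(377,257),.08),('shoulder',(511,422),(428,424),.063),('handletop',(516,390),(429,385),.12),('shakertop',(355,322),(359,298),.09)]:
    print(n,np.round(atz(a,np.array(u)*k,z),3),np.round(atz(b,np.array(v)*k,z),3))
for n,(x,y,w,h) in {'a':(150,145,90,70),'b':(195,135,90,70)}.items(): pass
def crop(s,x,y,w,h,W,H):return cv2.resize(s['pixels'][y:y+h,x:x+w],(W,H),interpolation=cv2.INTER_CUBIC)
cv2.imwrite('pics/c.png',np.vstack([np.hstack([crop(a,155,150,80,60,400,300),crop(a,295,240,80,60,400,300)]),np.hstack([crop(b,195,140,80,60,400,300),crop(b,235,240,80,60,400,300)])]))
E
```

```text
s1? [0.445 0.209 0.08 ] [0.452 0.221 0.08 ]
s2 [0.468 0.167 0.08 ] [0.466 0.177 0.08 ]
s3 [0.486 0.128 0.08 ] [0.48  0.136 0.08 ]
shoulder [ 0.468 -0.253  0.063] [ 0.469 -0.251  0.063]
handletop [ 0.465 -0.253  0.12 ] [ 0.469 -0.253  0.12 ]
shakertop [ 0.425 -0.     0.09 ] [ 0.429 -0.004  0.09 ]
```

View pics/c.png

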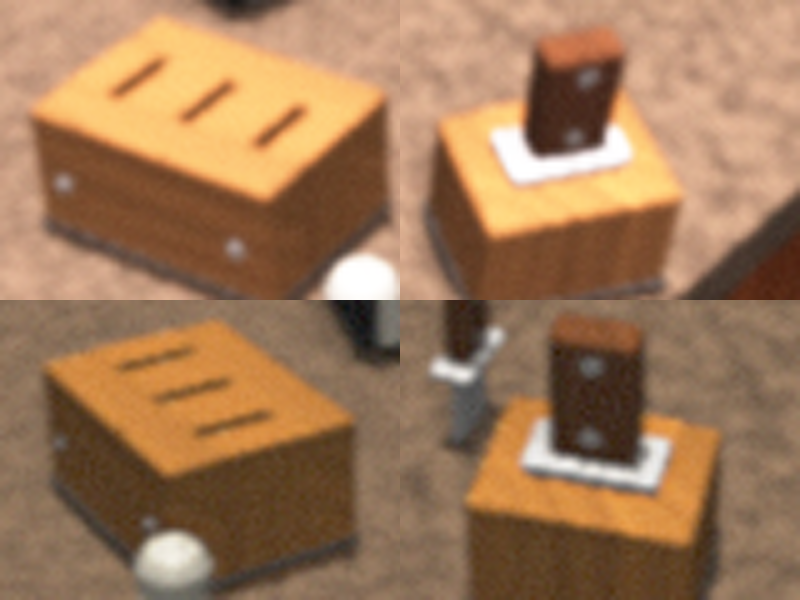

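```bash
python3 - <<'E'
from h import *
from scipy.optimize import least_squares
a,b=load('a'),load('b')
def fit(name,hx,hy,z,pa,oa,pb,ob,x0):
    C=np.array([[hx,hy],[hx,-hy],[-hx,-hy],[-hx,hy]])
    def W(p):
        c,s=np.cos(p[2]),np.sin(p[2]); return np.c_[C@np.array([[c,s],[-s,c]])+p[:2],np.full(4,z)]
    def f(p,which=(0,1)):
        r=[]
        for i,(s,pp,o) in enumerate(((a,pa,oa),(b,pb,ob))):
            if i in which:
                q=proj(s,W(p))
                for j,t in enumerate(pp):
                    if t is not None:r+=list(q[j]-(np.array(t)/5+np.array(o)-.4))
        return np.array(r)
    for w in((0,1),(0,),(1,)):
        R=least_squares(f,x0,args=(w,));print(name,w,np.round(R.x,4),'rms px',np.sqrt(np.mean(R.fun**2)).round(2))
fit('block',.055,.075,.08,[(160,17),(385,97),(268,198),(33,112)][0:4],(155,150),[(215,20),(355,125),(170,175),(45,70)],(195,140),[.467,.17,.3])
fit('stand',.04,.03,.06,[None,(283,197),(90,237),(40,122)],(295,240),[(320,132),(290,245),(70,203),(112,98)],(235,240),[.468,-.252,-.3])
fit('plate',.024,.012,.066,[None,(233,155),(118,183),(92,127)],(295,240),[(270,137),(255,185),(122,160),(140,122)],(235,240),[.468,-.252,-.3])
E
```

```text
block (0, 1) [0.466  0.1769 0.3291] rms px 0.75
block (0,) [0.4659 0.1774 0.324 ] rms px 0.7
block (1,) [0.4661 0.1755 0.3339] rms px 0.74
stand (0, 1) [ 0.4683 -0.2521 -0.4822] rms px 0.72
stand (0,) [ 0.4674 -0.2525 -0.4873] rms px 0.6
stand (1,) [ 0.4686 -0.2518 -0.4798] rms px 0.75
plate (0, 1) [ 0.4689 -0.2509 -0.4679] rms px 0.57
plate (0,) [ 0.4696 -0.2516 -0.4749] rms px 0.57
plate (1,) [ 0.4687 -0.2501 -0.4729] rms px 0.41
```

```bash
python3 - <<'E'
from h import *
t0=readout.current_time()
for a in(-.47,-.47+np.pi):print(manip.ik([.469,-.251,.22],down(a)))
print([manip.ik([.466,.177,.25],down(a)) for a in(.33,.33+np.pi)])
manip.move_ptp([.469,-.251,.22],down(-.47)); eoat.grip(.05,40)
s=snap('wrist','w1');print(readout.current_time()-t0,readout.current_time(),np.round(ray(s,(256,192)),3))
im=cv2.resize(s['pixels'],(800,600),interpolation=cv2.INTER_CUBIC)
cv2.imwrite('pics/w1b.png',im)
E
```

```text
[ -10.67269292   12.01558892  -10.45614515    0.          -67.52826593
 -106.25632345]
[-10.67269292  12.01558892 -10.45614515   0.         -67.52826593
  73.74367655]
[array([  39.4957651 ,    7.51177337,  -11.69341744,    0.        ,
        -70.79480919, -110.58815786]), array([ 39.4957651 ,   7.51177337, -11.69341744,   0.        ,
       -70.79480919,  69.41184214])]
2.1583 2.2583 [[ 0.396 -0.216  0.396]
 [ 0.286 -0.155 -0.946]]
```

View pics/w1b.png

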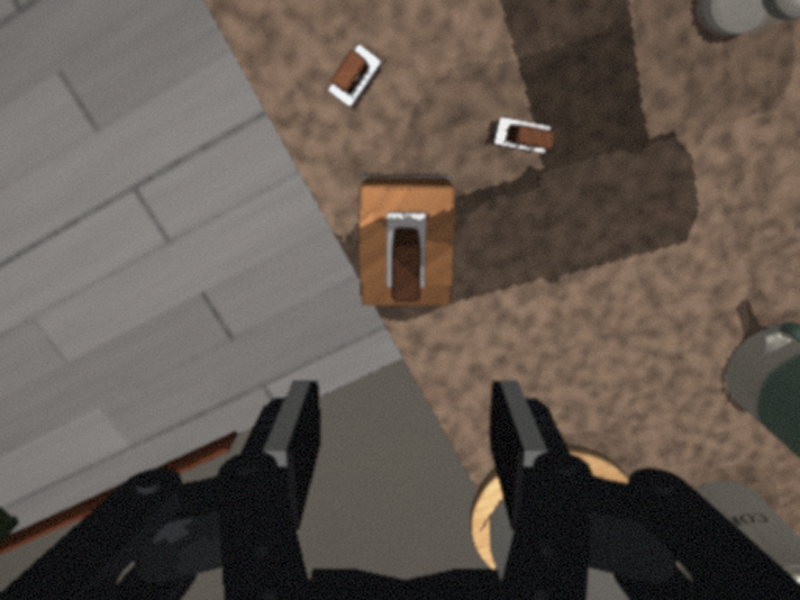

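The wrist view shows the gauge plate (388–426, 213–287) squarely aligned and centred under the fingers; decoys are clear.

```bash
python3 - <<'E'
from h import *
s=load('w1')
P=[atz(s,np.array(u)*.64-.2,.066) for u in((388,213),(426,213),(388,287),(425,287))]
c=np.mean(P,0);d=(P[0]+P[1]-P[2]-P[3])/2;e=P[0]-P[1];print(np.round(c,4),np.linalg.norm(d),np.arctan2(d[1],d[0]),np.linalg.norm(e))
a=-.475
print(np.round(manip.grip_point_offset,4))
x,y=.469,-.2515
print(manip.move_linear([x,y,.079],down(a),velocity=.1,until_force=8))
eoat.grip(0.0,60)
print(readout.current_finger_gap(),readout.current_grip_force(),readout.current_wrist_force(),readout.current_tcp_pos(),readout.current_time())
E
```

```text
[ 0.4686 -0.2512  0.066 ] 0.04778836442897628 2.6662669787345754 0.023396725055217202
0.0187
False
0.014101981537392026 59.66842532157898 [-0.1468926   0.60928164  3.25095503] [ 0.46938067 -0.25167661  0.0795677 ] 4.225
```

```bash
python3 - <<'E'
from h import *
p=np.array(readout.current_tcp_pos())
manip.move_linear([p[0],p[1],.24],velocity=.2)
print(readout.current_wrist_force(),readout.current_finger_gap())
th=.329;bx=np.array([np.cos(th),np.sin(th)])
q=np.array([.466,.177])-.09*bx
manip.move_ptp([*q,.24],down(th)); s=snap('wrist','w2')
print(readout.current_tcp_pos(),readout.current_time(),np.round(ray(s,(256,192)),3))
cv2.imwrite('pics/w2b.png',cv2.resize(s['pixels'],(800,600),interpolation=cv2.INTER_CUBIC))
E
```

```text
[-0.33828904  0.08445541 -1.05061644] 0.013886793168999604
[0.38118949 0.14738965 0.23987616] 6.75 [[ 0.304  0.12   0.416]
 [ 0.31   0.095 -0.946]]
```

View pics/w2b.png

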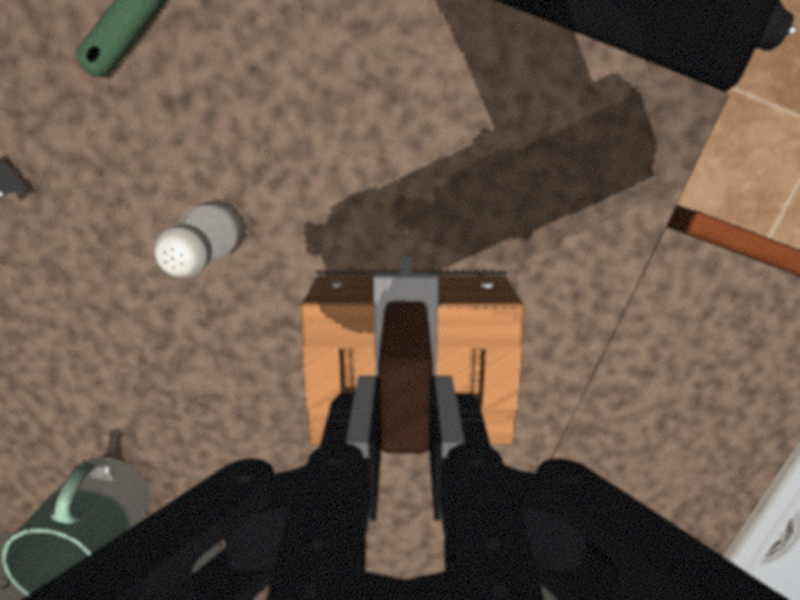

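The wrist camera looks back toward the robot: slot 3 is at (346,370), slot 1 at (478,370), and the gauge hides slot 2. Shift outward for a full view, checking toaster clearance first.

```bash
python3 - <<'E'
from h import *
a=load('a');b=load('b')
print(atz(a,np.array((320,232))*.64,0),atz(b,np.array((418,230))*.64,0),atz(b,np.array((408,135))*.64,.18),atz(a,np.array((480,300))*.64,0))
th=.329;bx=np.array([np.cos(th),np.sin(th)])
q=np.array([.466,.177])+.05*bx
print(q)
manip.move_linear([*q,.24],velocity=.2); s=snap('wrist','w3')
print(readout.current_tcp_pos(),readout.current_time())
cv2.imwrite('pics/w3b.png',cv2.resize(s['pixels'][80:320,100:420],(800,600),interpolation=cv2.INTER_CUBIC))
E
```

```text
[0.62530863 0.37247072 0.        ] [0.60779608 0.39198966 0.        ] [0.60415195 0.45967827 0.18      ] [ 0.69972127 -0.00404078  0.        ]
[0.5133183  0.19315484]
[0.51256196 0.1925606  0.2400253 ] 7.65
```

View pics/w3b.png

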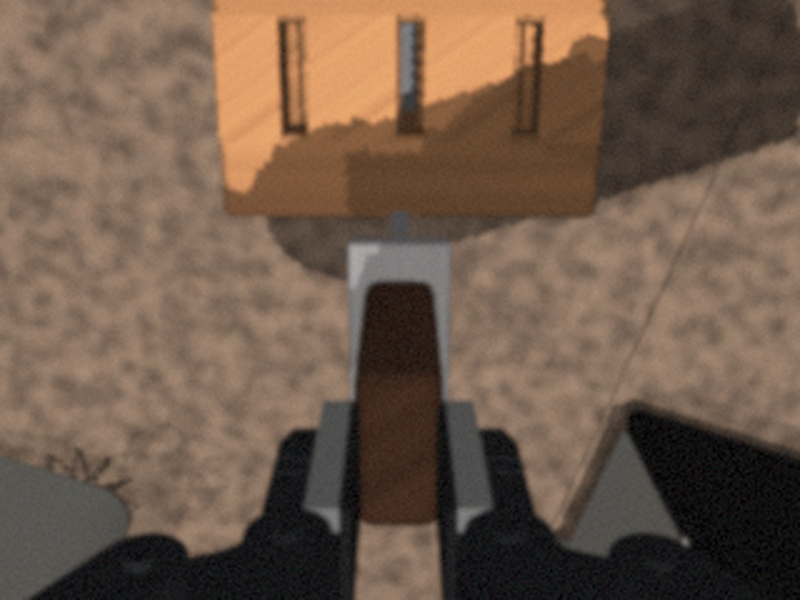

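The crop shows all three mouths: slot3 (279–305, 16–133), slot2 (398–424), slot1 (516–543), plus the plate's front edge (348–450, 242) and the blade tip near (400,212).

```bash
python3 - <<'E'
from h import *
s=load('w3');f=lambda u,z:atz(s,np.array(u)/2.5+(100,80)-.3,z)
S=[]
for n,x0,x1,y0,y1 in(('1',516,543,17,134),('2',398,424,16,133),('3',279,305,16,133)):
    P=[f(u,.08) for u in((x0,y0),(x1,y0),(x0,y1),(x1,y1))];c=np.mean(P,0)[:2];S.append(c)
    d=(P[2]+P[3]-P[0]-P[1])/2;print(n,np.round(c,4),np.linalg.norm(d).round(4),np.arctan2(d[1],d[0]).round(4),np.linalg.norm(P[1]-P[0]).round(4))
S=np.array(S);d=S[0]-S[2];print('pitch',np.linalg.norm(d)/2,'yaw',np.arctan2(-d[0],d[1]))
t=np.array(readout.current_tcp_pos());R=np.array(readout.current_eef_rot());print(np.round(R,3))
for nm,u,z in(('plateL',(348,242),.2205),('plateR',(450,242),.2205),('tipL',(391,212),.1705),('tipR',(409,212),.1705)):
    w=f(u,z);print(nm,np.round(R.T@(w-t),4))
E
```

```text
1 [0.4502 0.2229] 0.0441 0.3744 0.0102
2 [0.4646 0.1799] 0.044 0.3334 0.0098
3 [0.4793 0.1367] 0.044 0.2923 0.0098
pitch 0.04548251316129258 yaw 0.3251038026120863
[[-0.946 -0.323 -0.001]
 [-0.323  0.946 -0.   ]
 [ 0.001  0.    -1.   ]]
plateL [ 0.0242 -0.0132  0.0195]
plateR [0.0242 0.011  0.0195]
tipL [ 0.0188 -0.0034  0.0695]
tipR [0.0188 0.0018 0.0695]
```

```bash
python3 - <<'E'
from h import *
th=.329
manip.move_linear([.4502,.2224,.19],down(th),velocity=.2)
manip.move_linear([.4502,.2224,.158],velocity=.1,until_force=8); manip.hold(.2); s=snap('wrist','w4')
print(readout.current_tcp_pos(),readout.current_time(),readout.current_wrist_force())
print(proj(s,[[.4502,.2224,.08]]))
cv2.imwrite('pics/w4b.png',cv2.resize(s['pixels'][96:216,190:350],(800,600),interpolation=cv2.INTER_CUBIC))
E
```

```text
[0.45065302 0.22266324 0.15871027] 8.9417 [-0.00840036  0.87121049 -1.06913181]
[[260.34575324 184.01190823]]
```

View pics/w4b.png

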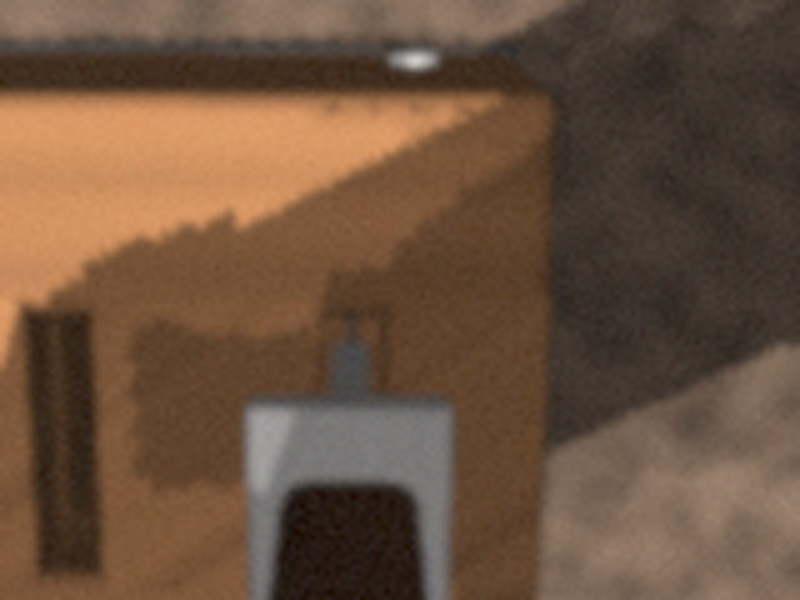

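```bash
python3 - <<'E'
from h import *
s=load('w4');t=np.array(readout.current_tcp_pos());R=np.array(readout.current_eef_rot())
for u in((325,313),(388,313),(356,313)):print(np.round(R.T@(atz(s,np.array(u)/5+(190,96)-.4,.08)-t),4))
for z in(.0695,.064):
  q=proj(s,[t+R@np.array([.018,y,z]) for y in(-.0025,.0025)]);print((q+.4-(190,96))*5)
q=proj(s,[t+R@np.array([.024,y,.0135+.006]) for y in(-.012,.012)]);print('plate under',(q+.4-(190,96))*5)
print(np.arctan2(-R[0,1],R[1,1]))
E
```

```text
[ 0.0212 -0.0045  0.0787]
[0.0212 0.005  0.0787]
[0.0212 0.0002 0.0787]
[[338.08399284 348.42288147]
 [372.06838029 348.44690611]]
[[337.87072541 358.00766784]
 [372.56987826 358.03230807]]
plate under [[255.51383576 405.21831246]
 [458.03058264 405.36534897]]
0.3290233579273393
```

```bash
cat >> h.py <<'E'
th=.329;bx=np.array([np.cos(th),np.sin(th)]);by=np.array([-np.sin(th),np.cos(th)])
S1=np.array([.44984,.22344])
def rep(n):
    t=np.array(readout.current_tcp_pos())
    print(n,np.round(t,4),'tip depth mm',round(80-1000*(t[2]-.0695),1),'F',np.round(readout.current_wrist_force(),1),'M',np.round(readout.current_moment(),2),'t',round(readout.current_time(),2),'gap',round(readout.current_finger_gap(),4))
def probe(q,zend=.0975,F=10,v=.025):
    r=manip.move_linear([*q,zend],velocity=v,until_force=F);print('stopped' if r else 'end');rep('probe');return r
E
python3 - <<'E'
from h import *
manip.move_linear([*S1,.158],velocity=.05);rep('above')
probe(S1)
E
```

```text
above [0.4499 0.2236 0.1582] tip depth mm -8.7 F [-0.7  0.  -1.1] M [0.02 0.03 0.02] t 9.19 gap 0.0136
stopped
probe [0.4506 0.2237 0.1309] tip depth mm 18.6 F [-1.5 -1.1  4.6] M [ 0.02  0.21 -0.02] t 10.44 gap 0.0137
```

```bash
python3 - <<'E'
from h import *
probe(S1,zend=.115,F=12,v=.01)
manip.move_linear([*S1,.165],velocity=.1)
S2=S1-.045*by
manip.move_linear([*S2,.165],velocity=.1)
probe(S2)
E
```

```text
stopped
probe [0.4515 0.2239 0.1309] tip depth mm 18.6 F [-1.7  0.3  5.2] M [-0.09  0.63 -0.01] t 10.97 gap 0.0136
stopped
probe [0.4646 0.181  0.0992] tip depth mm 50.3 F [-0.7 -0.   3.9] M [ 0.05  0.2  -0.01] t 14.62 gap 0.0138
```

Slot 1 jammed at 18.6 mm and slot 2 took the blade fully (50 mm). Slot 3 still has to be tried, then back to slot 2.

```bash
python3 - <<'E'
from h import *
S2=S1-.045*by;S3=S1-.09*by
manip.move_linear([*S2,.165],velocity=.1)
manip.move_linear([*S3,.165],velocity=.1)
probe(S3)
manip.hold(.1)
probe(S3,zend=.115,F=12,v=.01)
manip.move_linear([*S3,.165],velocity=.1)
manip.move_linear([*S2,.165],velocity=.1)
probe(S2)
snap('wrist','w5');snap('side','s5')
E
```

```text
stopped
probe [0.4798 0.1383 0.1208] tip depth mm 28.7 F [-0.7  0.4  5.2] M [-0.02  0.39  0.02] t 17.73 gap 0.0137
stopped
probe [0.4807 0.1385 0.1208] tip depth mm 28.7 F [-2.4  0.4  5.8] M [-0.04  0.77  0.  ] t 18.16 gap 0.0141
stopped
probe [0.4646 0.1809 0.0992] tip depth mm 50.3 F [-0.7  1.   4.1] M [0.09 0.21 0.03] t 21.91 gap 0.0137
```

```bash
python3 - <<'E'
from h import *
S2=S1-.045*by
eoat.grip(.045);rep('open')
p=readout.current_tcp_pos()
manip.move_linear([p[0],p[1],.26],velocity=.15);rep('up');manip.hold(.3)
w=snap('wrist','w6');s=snap('side','s6');a=snap('scene','a6')
f=lambda x,c:cv2.resize(x['pixels'][c[1]:c[1]+150,c[0]:c[0]+200],(400,300),interpolation=cv2.INTER_CUBIC)
cv2.imwrite('pics/f.png',np.vstack([np.hstack([f(w,(160,90)),f(s,(150,110))]),np.hstack([f(a,(130,130)),cv2.resize(a['pixels'],(400,300))])]))
E
```

```text
open [0.4634 0.1802 0.0977] tip depth mm 51.8 F [-0.3 -0.5  1.2] M [0.02 0.01 0.01] t 22.42 gap 0.0448
up [0.4629 0.1799 0.259 ] tip depth mm -109.5 F [ 0.  -0.3 -0. ] M [-0.02 -0.04 -0.01] t 23.65 gap 0.0449
```

View pics/f.png

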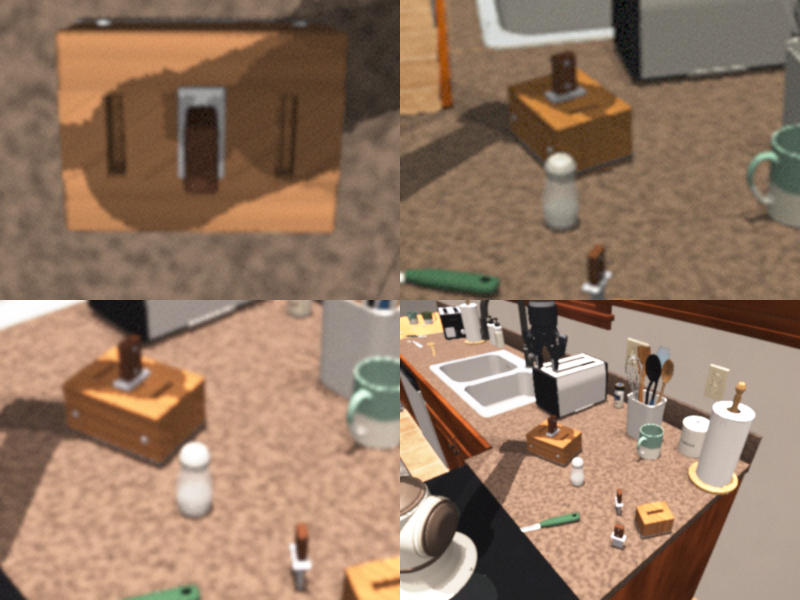

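The gauge stands upright in the middle slot with its shoulder flat on the block. The robot is clear, and the shaker, mug and decoys are where they were.

```bash
python3 -c "
from h import *
print(manip.hand_in())"
```

```text
the job is handed in; nothing more can be done
None
```

I tried the gauge in all three slots from left to right: the left jammed at about 19 mm, the middle took it fully and the right jammed at about 29 mm. It now stands fully home in the middle slot, and the job was handed in at about 24 s.

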